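# Weigh out a portion of shortbread squares on a dial scale

## Task

Zero the kitchen scale with its knob so that the dial's red mark lies under the needle, then slide shortbread squares one at a time off the baking sheet's rimless edge into the scale pan, until the needle rests in the green sector; leave the other squares lying on the sheet. The squares sit tight against the rim and break if pinched or pressed hard (above 12 N), so draw each one out with a light fingertip on its top; do not lean on the pan and do not disturb the other things.

Things in the scene. Friction and masses are not known exactly. Their poses are not given: they have to be found in the camera images.
- sheet: aluminium baking sheet on a thick chopping block, one fixed unit; origin on the table under its centre. Sheet 320 mm in x, 165 mm in y, flat upper face 80 mm above the table. Rim 14 mm high, 3 mm thick at the back (+y) and both x ends; its -y edge (82.5 mm from the origin) is rimless, to slide things off, and overhangs the block
- edge_mid (a point): middle of the sheet's rimless edge, on its upper face. The sheet overhangs the block here by 26 mm and covers the nearest 5 to 15 mm of the scale's pan
- square1: golden shortbread square, 48.5 x 48.5 mm, 8 to 16 mm thick (hand-rolled, each differs), 10 to 25 g. Origin: centre of its underside; sides along the sheet's x, y. The five start in a row 1 mm from the back rim, 1.5 mm apart: only top and front are free. Friction 0.35 on metal, more under a fingertip; pressed, it and the sheet yield 1 mm per 5 N. Breaks if fingers press or pinch it above 12 N
- square2: golden shortbread square, 48.5 x 48.5 mm, 8 to 16 mm thick (hand-rolled, each differs), 10 to 25 g. Origin: centre of its underside; sides along the sheet's x, y. The five start in a row 1 mm from the back rim, 1.5 mm apart: only top and front are free. Friction 0.35 on metal, more under a fingertip; pressed, it and the sheet yield 1 mm per 5 N. Breaks if fingers press or pinch it above 12 N
- square3: golden shortbread square, 48.5 x 48.5 mm, 8 to 16 mm thick (hand-rolled, each differs), 10 to 25 g. Origin: centre of its underside; sides along the sheet's x, y. The five start in a row 1 mm from the back rim, 1.5 mm apart: only top and front are free. Friction 0.35 on metal, more under a fingertip; pressed, it and the sheet yield 1 mm per 5 N. Breaks if fingers press or pinch it above 12 N
- square4: golden shortbread square, 48.5 x 48.5 mm, 8 to 16 mm thick (hand-rolled, each differs), 10 to 25 g. Origin: centre of its underside; sides along the sheet's x, y. The five start in a row 1 mm from the back rim, 1.5 mm apart: only top and front are free. Friction 0.35 on metal, more under a fingertip; pressed, it and the sheet yield 1 mm per 5 N. Breaks if fingers press or pinch it above 12 N
- square5: golden shortbread square, 48.5 x 48.5 mm, 8 to 16 mm thick (hand-rolled, each differs), 10 to 25 g. Origin: centre of its underside; sides along the sheet's x, y. The five start in a row 1 mm from the back rim, 1.5 mm apart: only top and front are free. Friction 0.35 on metal, more under a fingertip; pressed, it and the sheet yield 1 mm per 5 N. Breaks if fingers press or pinch it above 12 N
- scale: cream dial scale beside the sheet's rimless edge, fixed; origin on the table under the pan's centre, axes within 0.04 rad of the sheet's. Dial end: 46 mm high, 165 mm wide, 84 to 212 mm along -y. Dial faces up, centre x +22 y -150 mm, bezel 100 mm across, 9 mm high: white card, tick per 5 g, 150 g clockwise, red zero mark, green sector 45 to 72 g
- pan_in (a point): centre of the pan's floor, axes as the scale's. Square steel pan 164 mm wide, rim 3 mm thick and 8 mm above the floor. Empty floor 56 mm above the table, 24 mm below the sheet's face; sinks on a soft spring by 0.082 mm per gram to a stop at about 150 g
- needle (a joint): black needle, rad, growing clockwise from above: 0 with an empty pan (points to the scale's -x), 0.0349 per gram on the pan. With the dial zeroed the green sector spans 1.571 to 2.513. Swings for about half a second after a load drops
- knob (a joint): zero knob, rad, growing clockwise from above, travel +-1.4, stays where left (friction 0.04 N m). Turns the dial card half as far, same sense; at 0 the red mark is under the unloaded needle. Starts at 0.5 to 1.15
- knob_top (a point): centre of the zero knob's top, 75 mm above the table, at x -55 y -150 mm on the scale. Black ribbed upright cylinder, 25 mm across, 26 mm high, on a 3 mm collar on the 46 mm high dial end. 14 mm free to the bezel (its +x), 55 mm free to the pan (its +y)
- cutter: bystander: round steel biscuit cutter standing on the sheet near its +x end, 52 mm across, 33 mm high; loose. Origin: centre of its underside
- walnut_bowl: bystander: white bowl of walnuts, 170 mm across, 85 mm high, origin centre of its underside
- sugar_jar: bystander: clip-top jar of sugar, 94 mm across, 120 mm high, origin centre of its underside
- rolling_pin: bystander: wooden rolling pin lying along its x, 420 mm long, 56 mm thick, origin under its middle
- whisk: bystander: steel whisk lying along its x, 280 mm long, 60 mm high at the wires (+x), origin on the table where the wires begin
- cinnamon: bystander: bundle of five cinnamon sticks lying along its x, 95 mm long, 42 mm wide, 25 mm high, origin under its middle
- wooden_spoon: bystander: wooden spoon lying along its x, about 260 mm long, origin under its middle
Not all that is in view belongs to the job. What is shaped like the square3 but blue, orange or pink is not meant.

How it is judged:
By the outcome, as a careful person would: the job done as asked, in the order asked, and still so for the second after the job is handed in, with the robot touching nothing.
It also fails if it takes over 72 s, if anything falls off the work surface, if the arm or the gripper's body presses on something with over 40 N, if the wrist force passes 120 N, or if a joint passes its speed limit or range.

## Robot

A 6-joint arm with a two-finger parallel gripper is mounted at the origin on the work surface. World frame = base frame: x ahead of the robot, y to its left, z up, the work surface at z = 0. Lengths are in m, angles in rad, forces in N, time in s.
With the tool pointing down it reaches from about 0.25 to 0.775 m from the base axis. Payload 4 kg.
Tool frame: the origin (TCP) lies midway between the tips of the shut fingers; the grasp point (between the pads) lies 19 mm behind it; z points along the fingers, y is the line along which they close (so a half turn about z gives the same grasp; the last joint's range is limited). The gripper opens to 94 mm and grips with 3 to 60 N. Pads are 16 mm wide; open, the fingers measure 119 mm over their backs; the gripper's body (75 mm by 177 mm) begins 78 mm behind the grasp point.
Start: joints at [-1.363, 0.087, 1.371, -0, 1.684, -0.103], TCP at [0.168, -0.524, 0.185] pointing down, gripper open.
Joint ranges: [-3.1, 3.1], [-0.76, 2.03], [0.27, 2.55], [-1.08, 4.22], [0.17, 2.65], [-2.57, 2.57]. Speed limits (rad/s): [2.79, 2.79, 3.14, 3.14, 3.14, 3.14].

## Interface

Orientations are given as [roll, pitch, yaw] about the fixed x, y, z axes, in that order (R = Rz(yaw) Ry(pitch) Rx(roll)).
In Python, from bench import robot gives the robot as it stands.
- The arm moves only by the tool servo_tool, never from a script. Its argument "moves" is a list of rows, each a list of 5 numbers: the shift along the tool's x, y, z in units of 25 mm (1.0 is 25 mm), then the turn about the tool's z in units of 6 degrees (1.0 is 6 degrees), then the closure, from 0 (fully open) to 1 (shut). In form: [[dx, dy, dz, yaw, gripper], ...]. A call has 1 to 10 rows; each row is the pose to reach, as a shift and turn from the pose commanded when the call began, along the tool's axes at that moment; what a row does not reach only later rows make up. A row lasts 1/12 s, in which the tool goes at most 41.7 mm and 7.16 degrees, less where a joint would pass 70% of its speed; a pose out of reach is approached as far as the arm can. A call with a gripper value outside its range is refused whole. The fingers move at their own pace and stop on an object; the grip force is fixed at half the most. Time passes only in rows, so rows that repeat a pose let the fingers close. It gives the time, the measured TCP pose, the force, the opening and the grip force at its end, in the units of the state.
- robot.get_obs(): the state, without advancing time (a new reading comes with each control period).
- robot.snapshot(name): name is "scene" or "top"; returns a dict with "image" (384x512x3 uint8, blue, green, red), "fx", "fy", "cx", "cy" (pixels), "k1" (the pictures are not rectified: a ray, as slopes to the right and down, at radius r is drawn at 1 + k1 r^2 times it, then the intrinsics apply), "eye" and "orientation" of the camera in the world. Camera axes: x right, y down, z forward; pixel columns grow to the right and rows downward; lengths in m; the calibration is good to about 2 mm. A picture is of the moment at which its call begins. There is no depth.
- robot.close_job(): hands the job in; it is judged then, once.
The state is a dict: "time": time; "joint_positions": joint angles; "qvel": joint speeds; "joint_torque": joint torques, N m; "tool_pos": TCP position; "ee_rot": TCP orientation; "wrist_force": force on the tool from outside, world axes, zero at the start; "wrist_torque": the same for the moment, N m; "width": finger opening in m; "finger_force": force on a finger pad.
Only numpy, scipy, OpenCV 4.12 (cv2) and the standard library are available. Lean on these libraries where they do the work, as an engineer would, in place of code of your own. Each camera call takes 0.05 s, during which the arm holds its last target. There are 200 camera calls.

## Working session

There is one attempt and no reset: what is moved stays moved. The work goes in short steps, Python scripts to look and compute and a tool call to move; the robot and the scene stay as the last step left them, time stands still between calls to the robot, and variables do not carry over. Pictures are saved under pics/ and viewed, at most 10 in all, crops included, and the job is handed in when it is done.

Besides the shell and the picture viewer there is one more tool, called after ">>>" by a JSON object that holds its "fn" and its "kwargs", one argument or row to a line. servo_tool: Moves the arm, as the interface text tells. Its arguments: {"type":"object","properties":{"moves":{"type":"array"}},"required":["moves"]}

```bash
mkdir -p pics; cat > h.py <<'E'
import numpy as np, cv2
from bench import robot
from scipy.spatial.transform import Rotation as R
def snap(n,f):
    s=robot.snapshot(n); cv2.imwrite(f'pics/{f}.png',s['image']); np.save(f'pics/{f}.npy',s,allow_pickle=True); return s
def load(f): return np.load(f'pics/{f}.npy',allow_pickle=True).item()
def rot(s):
    o=np.array(s['orientation'],float)
    return o if o.shape==(3,3) else R.from_euler('xyz',o).as_matrix()
def pt(s,u,v,z):
    K=np.array([[s['fx'],0,s['cx']],[0,s['fy'],s['cy']],[0,0,1.]])
    p=cv2.undistortPoints(np.array([[[u,v]]],float),K,np.array([s['k1'],0,0,0,0.]))[0,0]
    d=rot(s)@np.array([p[0],p[1],1]); e=np.array(s['eye']); return e+d*(z-e[2])/d[2]
def pix(s,P):
    M=rot(s); c=M.T@(np.array(P)-np.array(s['eye'])); p=c[:2]/c[2]; p=p*(1+s['k1']*(p@p))
    return np.array([s['fx']*p[0]+s['cx'],s['fy']*p[1]+s['cy']])
E
python3 - <<'E'
from h import *
t=snap('top','top0'); s=snap('scene','sc0')
for q in(t,s): print({k:v for k,v in q.items() if k!='image'})
print(robot.get_obs())
cv2.imwrite('pics/a.png',cv2.resize(t['image'],(800,600),interpolation=cv2.INTER_CUBIC))
cv2.imwrite('pics/b.png',cv2.resize(s['image'],(800,600),interpolation=cv2.INTER_CUBIC))
E
```

```text
{'fx': 480.90994329516866, 'fy': 480.90994329516866, 'cx': 267.5853083352751, 'cy': 191.02760964555094, 'k1': -0.14819530596454994, 'eye': array([0.30956851, 0.09251989, 1.47037666]), 'orientation': array([-2.98659209, -0.00619608, -1.57262351])}
{'fx': 401.5667821848678, 'fy': 401.5667821848678, 'cx': 256.14360392409446, 'cy': 194.22653539153256, 'k1': -0.07074228188308432, 'eye': array([1.17508985, 0.19396745, 1.02856481]), 'orientation': array([-2.54970789, -0.00423577,  1.74853156])}
{'time': 0.1, 'joint_positions': array([-1.36306665e+00,  8.78786404e-02,  1.37209510e+00,  1.48312056e-05,
        1.68363425e+00, -1.03083073e-01]), 'qvel': array([-0.0001258 , -0.00032321, -0.00371095,  0.00049537,  0.00188176,
       -0.00017101]), 'joint_torque': array([ 2.70323646e-03, -3.41252589e+01, -3.03301084e+01,  7.20254774e-02,
        3.05213663e-02, -9.75736612e-05]), 'tool_pos': array([ 0.16810441, -0.52310681,  0.1843267 ]), 'ee_rot': array([-3.13958954e+00, -2.22040819e-04,  3.10814177e-01]), 'wrist_force': array([-0.02951135, -0.32289737,  0.05928239]), 'wrist_torque': array([ 0.00084063, -0.0131255 ,  0.03285177]), 'finger_force': 0.0, 'width': 0.09392253412792774}
```

View pics/a.png

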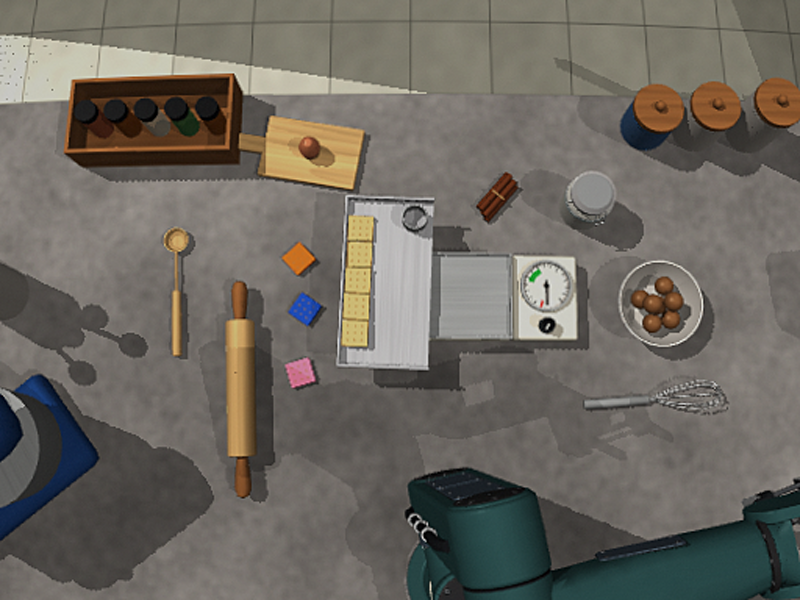

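View pics/b.png

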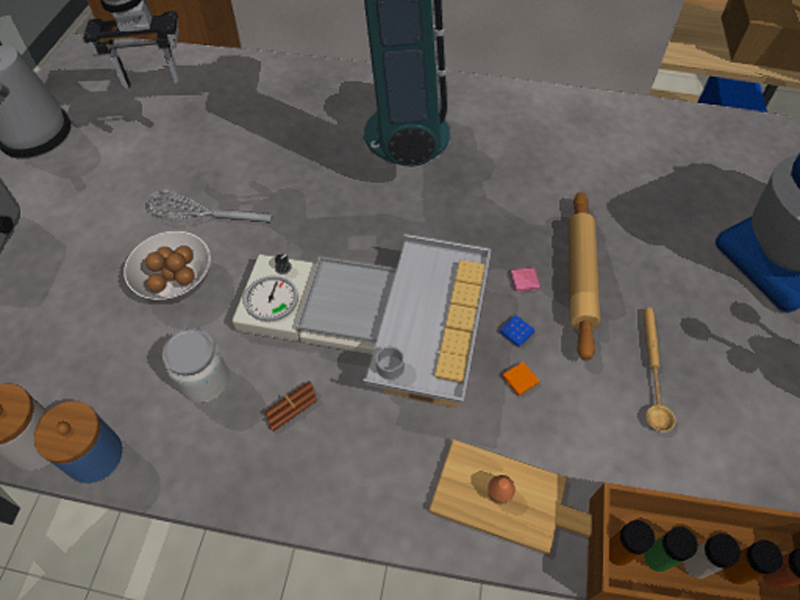

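Top view (800x600 scale): the golden squares are in a row at (361,228), (359,254), (357,280), (356,306) and (354,333). The lookalikes are orange (298,258), blue (305,308) and pink (300,373), all on the table, so I'm leaving those out. The knob is at (547,325) and the dial at (546,286). Next is a close crop to confirm.

```bash
python3 - <<'E'
from h import *
t=load('top0')
c=t['image'][118:242,210:380]; cv2.imwrite('pics/c.png',cv2.resize(c,None,fx=4.7,fy=4.7,interpolation=cv2.INTER_CUBIC))
s=load('sc0')
c=s['image'][140:265,145:325]; cv2.imwrite('pics/d.png',cv2.resize(c,None,fx=4.4,fy=4.4,interpolation=cv2.INTER_CUBIC))
E
```

```text
(no output)
```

View pics/c.png

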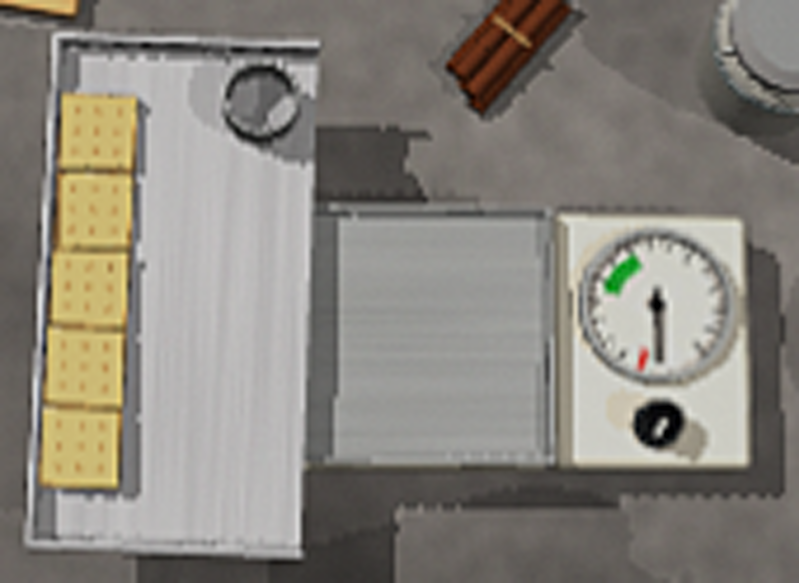

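View pics/d.png

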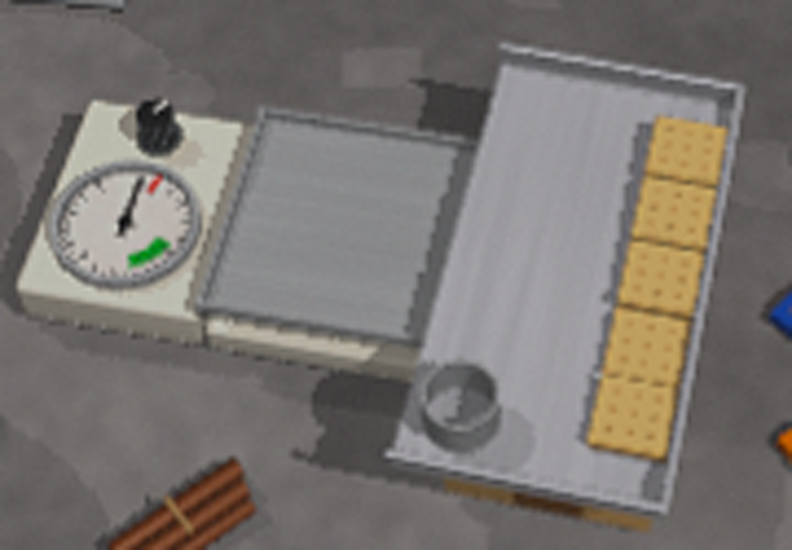

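```bash
python3 - <<'E'
from h import *
t=load('top0'); s=load('sc0'); np.set_printoptions(precision=4,suppress=True)
C=lambda u,v:((u+.5)/4.7-.5+210,(v+.5)/4.7-.5+118)
D=lambda u,v:((u+.5)/4.4-.5+145,(v+.5)/4.4-.5+140)
c=pt(t,*C(658,304),.055);n=pt(t,*C(659,362),.053);r=pt(t,*C(643,360),.052);g=pt(t,*C(622,274),.052)
an=lambda p:np.degrees(np.arctan2(*(p-c)[1::-1]))
print('dial',c,[(round(an(p),1),np.hypot(*(p-c)[:2]).round(4)) for p in(n,r,g)], pt(s,*D(125,224),.055))
print('knob',pt(t,*C(658,423),.075),pt(s,*D(155,108),.075))
for nm,p,z in[('sheet c -x edge',(303,553),.08),('edge +x',(319,48),.094),('pan near corner+x',(553,212),.064),('pan near -x',(550,465),.064),('scale far +x',(745,217),.046),('scale far -x',(748,466),.046),('rimback+x',(58,36),.094),('rimback-x',(28,550),.094)]:
    print(nm,pt(t,*C(*p),z))
for i,(a,b) in enumerate(zip([(97,133),(95,209),(89,288),(85,366),(80,446)],[(634,416),(648,344),(661,279),(674,213),(687,150)])):
    # triangulate
    A=pt(t,*C(*a),.092); B=pt(s,*D(*b),.092)
    f=lambda z:pt(t,*C(*a),z)-pt(s,*D(*b),z)
    zs=np.linspace(.08,.105,101); z=zs[np.argmin([np.hypot(*f(q)[:2]) for q in zs])]
    print(i,A,B,'z',z)
E
```

```text
dial [ 0.5571 -0.1631  0.055 ] [(np.float64(179.9), np.float64(0.0372)), (np.float64(164.1), np.float64(0.0371)), (np.float64(47.9), np.float64(0.0299))] [ 0.5612 -0.1609  0.055 ]
knob [ 0.4781 -0.1574  0.075 ] [ 0.4771 -0.1614  0.075 ]
sheet c -x edge [0.3975 0.065  0.08  ]
edge +x [0.7143 0.0539 0.094 ]
pan near corner+x [ 0.6151 -0.0957  0.064 ]
pan near -x [ 0.4531 -0.0904  0.064 ]
scale far +x [ 0.616  -0.2235  0.046 ]
scale far -x [ 0.4538 -0.2199  0.046 ]
rimback+x [0.7225 0.2188 0.094 ]
rimback-x [0.3984 0.2328 0.094 ]
0 [0.6597 0.1935 0.092 ] [0.6642 0.1935 0.092 ] z 0.0865
1 [0.6109 0.1941 0.092 ] [0.6129 0.1953 0.092 ] z 0.0895
2 [0.5609 0.1973 0.092 ] [0.5643 0.1973 0.092 ] z 0.088
3 [0.512  0.1992 0.092 ] [0.5125 0.1993 0.092 ] z 0.0915
4 [0.4624 0.2018 0.092 ] [0.4603 0.2017 0.092 ] z 0.09425
```

>>> {"fn": "servo_tool", "kwargs": {
  "moves": [
    [1.6,-1,0,1,0],
    [3.2,-2,0,2,0],
    [4.8,-3,0,3,0],
    [6.4,-4,0,4,0],
    [8,-5,0,5,0],
    [9.6,-6,0,5,0],
    [11.2,-7,0,5,0],
    [12.8,-8,0,5,0],
    [14.4,-9,0,5,0],
    [16,-10,0,5,0]
  ]
}}

```text
time: 0.93
tool_pos: [0.4371, -0.2041, 0.1851]
ee_rot: [3.142, 0.0, -0.213]
wrist_force: [-0.3, -0.7, 0.1]
width: 0.094
finger_force: 0.0
```

>>> {"fn": "servo_tool", "kwargs": {
  "moves": [
    [0,0,0,0,0],
    [0,0,0,0,0]
  ]
}}

```text
time: 1.1
tool_pos: [0.4371, -0.2041, 0.1847]
ee_rot: [-3.141, 0.001, -0.208]
wrist_force: [0.3, -0.8, -0.4]
width: 0.0936
finger_force: 0.0
```

```bash
cat >> h.py <<'E'
def go(x,y,z):
    o=robot.get_obs(); M=R.from_euler('xyz',o['ee_rot']).as_matrix()
    print(o['time'],o['tool_pos'],o['ee_rot'][2],'->',(M.T@(np.array([x,y,z])-o['tool_pos'])/.025).round(2))
E
python3 -c "
from h import *
go(.478,-.160,.06)"
```

```text
1.1 [ 0.43713718 -0.20409851  0.18472502] -0.2077682496222295 -> [ 1.24 -2.06  4.99]
```

>>> {"fn": "servo_tool", "kwargs": {
  "moves": [
    [0.6,-1.0,0,0,0.2],
    [1.2,-2.05,0,0,0.3],
    [1.25,-2.05,1.5,0,0.4],
    [1.25,-2.05,3,0,0.4],
    [1.25,-2.05,4.2,0,0.4],
    [1.25,-2.05,5,0,0.4],
    [1.25,-2.05,5,0,0.4]
  ]
}}

```text
time: 1.68
tool_pos: [0.4729, -0.1622, 0.0544]
ee_rot: [-3.14, 0.012, -0.215]
wrist_force: [0.1, 0.3, 0.0]
width: 0.0569
finger_force: 0.0
```

```bash
python3 - <<'E'
from h import *
go(.478,-.16,.06)
t=snap('top','t1'); s=snap('scene','s1')
A=cv2.resize(t['image'][150:240,290:380],None,fx=4.4,fy=4.4,interpolation=cv2.INTER_CUBIC)
B=cv2.resize(s['image'][120:210,140:230],None,fx=4.4,fy=4.4,interpolation=cv2.INTER_CUBIC)
cv2.imwrite('pics/e.png',np.hstack([A,B]))
E
```

```text
1.6833 [ 0.47289586 -0.16222624  0.05440314] -0.21515857472974287 -> [ 0.18 -0.13 -0.23]
```

View pics/e.png

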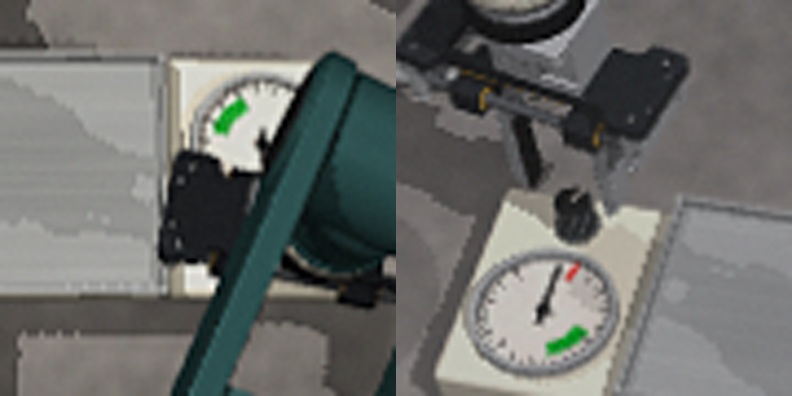

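In the crop the fingers straddle the knob (right half, about (575,213)). The red mark at (573,270) is clockwise of the needle tip at (558,268). I'll close on the knob now.

>>> {"fn": "servo_tool", "kwargs": {
  "moves": [
    [0.18,-0.1,-0.15,0,0.5],
    [0.18,-0.1,-0.15,0,0.7],
    [0.18,-0.1,-0.15,0,1],
    [0.18,-0.1,-0.15,0,1],
    [0.18,-0.1,-0.15,0,1],
    [0.18,-0.1,-0.15,0,1]
  ]
}}

```text
time: 2.28
tool_pos: [0.4829, -0.1611, 0.0646]
ee_rot: [3.141, -0.001, -0.213]
wrist_force: [-0.0, 0.1, 0.0]
width: 0.0199
finger_force: 0.0
```

>>> {"fn": "servo_tool", "kwargs": {
  "moves": [
    [0,0,0,0,1],
    [0,0,0,0,1]
  ]
}}

```text
time: 2.45
tool_pos: [0.4827, -0.161, 0.0641]
ee_rot: [3.142, 0.0, -0.213]
wrist_force: [0.3, 0.2, -0.0]
width: 0.0064
finger_force: 0.0
```

```bash
python3 - <<'E'
from h import *
go(.478,-.16,.06)
t=snap('top','t2'); s=snap('scene','s2')
A=cv2.resize(t['image'][150:240,290:380],None,fx=4.4,fy=4.4,interpolation=cv2.INTER_CUBIC)
B=cv2.resize(s['image'][120:210,140:230],None,fx=4.4,fy=4.4,interpolation=cv2.INTER_CUBIC)
cv2.imwrite('pics/f.png',np.hstack([A,B]))
E
```

```text
2.45 [ 0.48269692 -0.1610405   0.06411302] -0.212707776034885 -> [-0.19 -0.    0.16]
```

View pics/f.png

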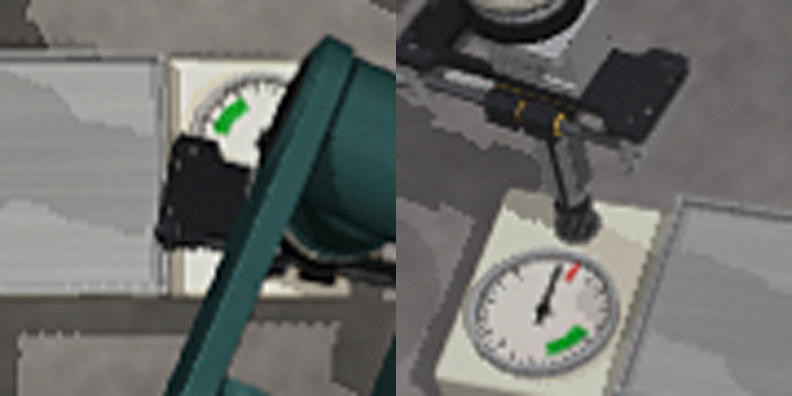

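```bash
python3 - <<'E'
from h import *
for n,o in(('s2',(140,120)),('s1',(140,120))):
    s=load(n)
    for P in[(.4827,-.161,.0641),(.478,-.16,.075),(.478,-.16,.049),(.4827,-.161,.083)]:
        p=pix(s,P); print(n,P,p,(p-o)*4.4+[396,0])
print(robot.get_obs())
E
```

```text
s2 (0.4827, -0.161, 0.0641) [179.98995941 167.83171169] [571.95582141 210.45953144]
s2 (0.478, -0.16, 0.075) [180.19887861 164.45303711] [572.87506588 195.59336327]
s2 (0.478, -0.16, 0.049) [181.47957175 169.69272722] [578.51011568 218.64799976]
s2 (0.4827, -0.161, 0.083) [179.03314673 163.97031499] [567.7458456  193.46938597]
s1 (0.4827, -0.161, 0.0641) [179.98995941 167.83171169] [571.95582141 210.45953144]
s1 (0.478, -0.16, 0.075) [180.19887861 164.45303711] [572.87506588 195.59336327]
s1 (0.478, -0.16, 0.049) [181.47957175 169.69272722] [578.51011568 218.64799976]
s1 (0.4827, -0.161, 0.083) [179.03314673 163.97031499] [567.7458456  193.46938597]
{'time': 2.55, 'joint_positions': array([-4.33425398e-01,  5.28811157e-02,  1.65114184e+00, -1.01690047e-04,
        1.43774182e+00,  1.35014211e+00]), 'qvel': array([-0.00151973,  0.00105388, -0.00143836,  0.00116276,  0.00119752,
        0.00012772]), 'joint_torque': array([ 2.71711397e-03, -3.11143613e+01, -2.88251835e+01,  3.11943982e-02,
       -6.82192273e-02,  1.63397276e-04]), 'tool_pos': array([ 0.48266131, -0.16103709,  0.06403985]), 'ee_rot': array([ 3.14153198e+00,  1.90009644e-04, -2.12757687e-01]), 'wrist_force': array([-0.75492918,  0.01857416, -0.31313062]), 'wrist_torque': array([0.04736114, 0.04185576, 0.0367248 ]), 'finger_force': 0.0, 'width': 0.0009275725080757636}
```

```bash
python3 - <<'E'
from h import *
a=[cv2.resize(load(n)['image'][145:181,162:198],(400,400),interpolation=cv2.INTER_CUBIC) for n in('s1','s2')]
cv2.imwrite('pics/g.png',np.hstack(a))
E
```

```text
(no output)
```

View pics/g.png

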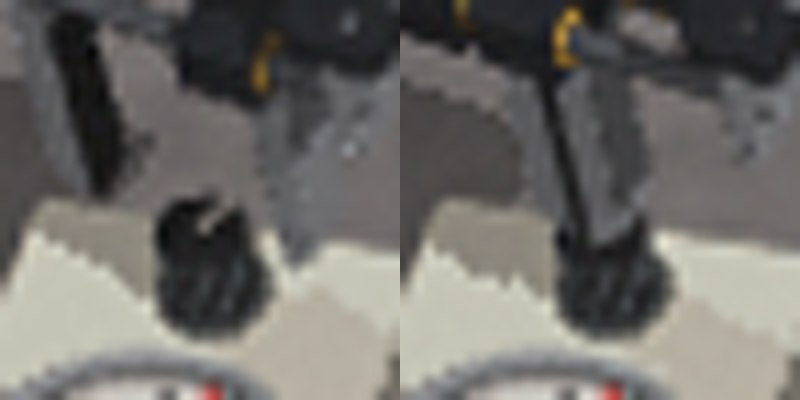

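Both fingers appear closed above the knob top (tip near zoomed (600,240)). I'll raise, then probe down gently to find the true height.

>>> {"fn": "servo_tool", "kwargs": {
  "moves": [
    [0,0,-0.4,0,1],
    [0,0,-0.8,0,1],
    [0,0,-0.8,0,1],
    [0,0,-0.8,0,1]
  ]
}}

```text
time: 2.88
tool_pos: [0.4838, -0.1616, 0.0858]
ee_rot: [3.141, -0.003, -0.213]
wrist_force: [-0.3, -0.3, -0.6]
width: 0.0004
finger_force: 0.0
```

>>> {"fn": "servo_tool", "kwargs": {
  "moves": [
    [0,0,0.1,0,1],
    [0,0,0.2,0,1],
    [0,0,0.3,0,1],
    [0,0,0.3,0,1]
  ]
}}

```text
time: 3.22
tool_pos: [0.4819, -0.1607, 0.0753]
ee_rot: [-3.141, 0.002, -0.213]
wrist_force: [0.3, -0.4, -0.4]
width: 0.0007
finger_force: 0.0
```

>>> {"fn": "servo_tool", "kwargs": {
  "moves": [
    [0,0,0.1,0,1],
    [0,0,0.2,0,1],
    [0,0,0.2,0,1],
    [0,0,0.2,0,1]
  ]
}}

```text
time: 3.55
tool_pos: [0.4826, -0.161, 0.0713]
ee_rot: [-3.142, 0.001, -0.213]
wrist_force: [0.2, -0.1, -1.0]
width: 0.0003
finger_force: 0.0
```

>>> {"fn": "servo_tool", "kwargs": {
  "moves": [
    [0,0,0.1,0,1],
    [0,0,0.2,0,1],
    [0,0,0.3,0,1],
    [0,0,0.3,0,1]
  ]
}}

```text
time: 3.88
tool_pos: [0.4823, -0.1609, 0.0634]
ee_rot: [-3.141, 0.001, -0.213]
wrist_force: [-0.1, 0.8, -0.2]
width: 0.0003
finger_force: 0.0
```

>>> {"fn": "servo_tool", "kwargs": {
  "moves": [
    [0,0,0.06,0,1],
    [0,0,0.12,0,1],
    [0,0,0.12,0,1],
    [0,0,0.12,0,1]
  ]
}}

```text
time: 4.22
tool_pos: [0.4827, -0.1611, 0.061]
ee_rot: [3.142, 0.0, -0.213]
wrist_force: [-0.2, -0.8, 1.3]
width: 0.0003
finger_force: 0.0
```

```bash
python3 - <<'E'
from h import *
o=robot.get_obs(); print(o['tool_pos'],o['wrist_force'])
s=snap('scene','s3');t=snap('top','t3')
a=cv2.resize(s['image'][145:181,162:198],(400,400),interpolation=cv2.INTER_CUBIC)
cv2.imwrite('pics/i.png',a)
E
```

```text
[ 0.48270355 -0.16109678  0.06104029] [-0.16216934 -0.77342534  1.34472537]
```

View pics/i.png

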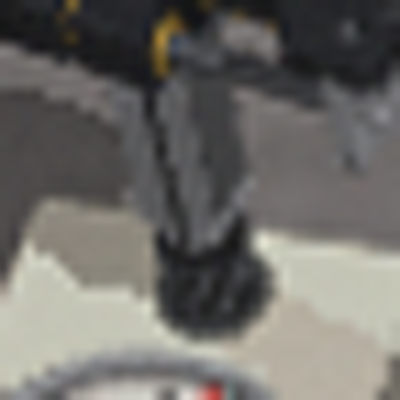

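>>> {"fn": "servo_tool", "kwargs": {
  "moves": [
    [0,0,0.04,0,1],
    [0,0,0.08,0,1],
    [0,0,0.08,0,1],
    [0,0,0.08,0,1]
  ]
}}

```text
time: 4.65
tool_pos: [0.4827, -0.1611, 0.059]
ee_rot: [3.142, 0.0, -0.213]
wrist_force: [-0.9, 0.2, -0.1]
width: 0.0008
finger_force: 0.0
```

```bash
python3 - <<'E'
from h import *
s=load('s1')
y=np.array([-.211,-.978,0])
for z in(.0544,.064,.074):
  for d in(-.0345,0,.0345):
    P=np.array([.4729,-.1622,z])+d*y; p=pix(s,P); print(z,d,p,(p-[162,145])*11.11)
print('knob',[(pix(s,P)-[162,145])*11.11 for P in((.481,-.16,.075),(.481,-.16,.049),(.4935,-.16,.075),(.4685,-.16,.075))])
# measure knob via dial+offset
print(pix(s,(.559,-.162,.055)))
E
```

```text
0.0544 -0.0345 [190.97078967 170.64117485] [321.8654732  284.87345258]
0.0544 0 [180.99251836 167.21927212] [211.00687896 246.85611327]
0.0544 0.0345 [171.15282912 163.84501597] [101.68793151 209.3681274 ]
0.064 -0.0345 [190.56054594 168.71887741] [317.30766536 263.51672798]
0.064 0 [180.52130003 165.28786927] [205.77164328 225.39822758]
0.064 0.0345 [170.62262324 161.90521096] [ 95.79734419 187.81689374]
0.074 -0.0345 [190.12774392 166.68982892] [312.49923495 240.97399928]
0.074 0 [180.02423319 163.24944573] [200.24923076 202.7513421 ]
0.074 0.0345 [170.06340522 159.8581595 ] [ 89.58443197 165.07415208]
knob [array([199.07985801, 224.69988103]), array([213.38415036, 282.84306552]), array([186.03632809, 260.69178608]), array([211.98430758, 189.11922251])]
[172.87188612 189.86541302]
```

>>> {"fn": "servo_tool", "kwargs": {
  "moves": [
    [0,0,-0.6,0,0.5],
    [0,0,-0.6,0,0.4],
    [0,0,-0.6,0,0.4],
    [0,0,-0.6,0,0.4],
    [0,0,-0.3,0,0.4],
    [0,0,0,0,0.4],
    [0,0,0.15,0,0.4],
    [0,0,0.15,0,0.4],
    [0,0,0.15,0,0.4]
  ]
}}

```text
time: 5.4
tool_pos: [0.4822, -0.1608, 0.0544]
ee_rot: [-3.141, 0.002, -0.213]
wrist_force: [0.8, 0.2, 0.1]
width: 0.055
finger_force: 0.0
```

>>> {"fn": "servo_tool", "kwargs": {
  "moves": [
    [0,0,0.05,0,0.4],
    [0,0,0.1,0,0.4],
    [0,0,0.15,0,0.4],
    [0,0,0.15,0,0.4],
    [0,0,0.15,0,0.4]
  ]
}}

```text
time: 5.82
tool_pos: [0.4828, -0.1611, 0.0517]
ee_rot: [3.141, -0.0, -0.213]
wrist_force: [-0.8, 0.3, 0.1]
width: 0.0567
finger_force: 0.0
```

>>> {"fn": "servo_tool", "kwargs": {
  "moves": [
    [0,0,0,0,0.7],
    [0,0,0,0,1],
    [0,0,0,0,1],
    [0,0,0,0,1],
    [0,0,0,0,1],
    [0,0,0,0,1]
  ]
}}

```text
time: 6.32
tool_pos: [0.4822, -0.1641, 0.0517]
ee_rot: [3.135, -0.0, -0.213]
wrist_force: [-1.1, -6.5, -1.6]
width: 0.0234
finger_force: 30.0
```

```bash
python3 - <<'E'
from h import *
t=load('top0');s=load('sc0')
C=lambda u,v:((u+.5)/4.7-.5+210,(v+.5)/4.7-.5+118)
for z in np.arange(.055,.105,.01):
  print(z,pt(t,*C(662,421),z)[:2],pt(s,162+207/11.11-.5,145+222/11.11-.5,z)[:2])
E
```

```text
0.055 [ 0.48177824 -0.16354624] [ 0.4635254  -0.16759619]
0.065 [ 0.48056153 -0.16173707] [ 0.47083426 -0.16388238]
0.07500000000000001 [ 0.47934483 -0.15992789] [ 0.47814311 -0.16016856]
0.085 [ 0.47812812 -0.15811872] [ 0.48545197 -0.15645475]
0.095 [ 0.47691142 -0.15630955] [ 0.49276082 -0.15274094]
```

>>> {"fn": "servo_tool", "kwargs": {
  "moves": [
    [0,0.14,0,0,1],
    [0,0.14,0,-1,1],
    [0,0.14,0,-2,1],
    [0,0.14,0,-3,1],
    [0,0.14,0,-4,1],
    [0,0.14,0,-5,1],
    [0,0.14,0,-5.2,1],
    [0,0.14,0,-5.2,1]
  ]
}}

```text
time: 6.98
tool_pos: [0.482, -0.1629, 0.0517]
ee_rot: [-3.139, -0.001, 0.331]
wrist_force: [-0.1, 4.7, 2.5]
width: 0.0233
finger_force: 30.0
```

```bash
cat >> h.py <<'E'
def dial(name,tag):
    """rectify dial into metric view; report angles (deg, clockwise from scale -x) of red, green, needle"""
    s=snap(name,tag); W=400; c=np.array([.559,-.162]) if name=='scene' else np.array([.557,-.163])
    if name=='scene': c=pt(s,172.5,189.9,.055)[:2]
    # grid: up=+x, left=+y (view from above)
    j,i=np.meshgrid(np.arange(W),np.arange(W)); X=c[0]+(W/2-i)*.0003; Y=c[1]+(W/2-j)*.0003
    P=np.stack([X,Y,np.full_like(X,.053)],-1)-np.array(s['eye']); q=P@rot(s); q=q[...,:2]/q[...,2:]
    q=q*(1+s['k1']*(q**2).sum(-1,keepdims=True))
    im=cv2.remap(s['image'],(q[...,0]*s['fx']+s['cx']).astype(np.float32),(q[...,1]*s['fy']+s['cy']).astype(np.float32),cv2.INTER_CUBIC)
    cv2.imwrite(f'pics/{tag}_d.png',im); return im
def marks(im,yaw=-.022):
    b,g,r=[im[...,k].astype(int) for k in range(3)]
    gray=im.max(-1); out={}
    # bezel circle: fit card (bright) region
    m=((gray>150)).astype(np.uint8)
    y,x=np.nonzero((r-np.maximum(b,g)>60)); out['red']=(x.mean(),y.mean())
    y,x=np.nonzero((g-np.maximum(b,r)>50)); out['green']=(x.mean(),y.mean())
    return out
E
python3 - <<'E'
from h import *
o=robot.get_obs();print(o['tool_pos'],o['ee_rot'],o['wrist_force'],o['width'])
a=dial('scene','s4'); print(marks(a))
# same rectification on initial pictures
import h
ims=[]
h.snap=lambda n,f:load({'scene':'sc0','top':'top0'}[n])
for n in('scene','top'): im=h.dial(n,'init'+n); print(n,marks(im)); ims.append(im)
cv2.imwrite('pics/j.png',np.hstack([ims[1],a]))
E
```

```text
[ 0.48204778 -0.16294443  0.05166852] [-3.13863961e+00 -1.02368762e-03  3.30608432e-01] [-0.09173545  4.70969344  2.45252263] 0.02334113708172301
{'red': (np.float64(194.0677966101695), np.float64(338.0621468926554)), 'green': (np.float64(108.14111218257796), np.float64(154.5612343297975))}
scene {'red': (np.float64(161.51084337349397), np.float64(316.9722891566265)), 'green': (np.float64(122.20489488547223), np.float64(134.39253216190775))}
top {'red': (np.float64(164.5195822454308), np.float64(317.15013054830285)), 'green': (np.float64(124.98426114835326), np.float64(134.30020402215098))}
```

View pics/j.png

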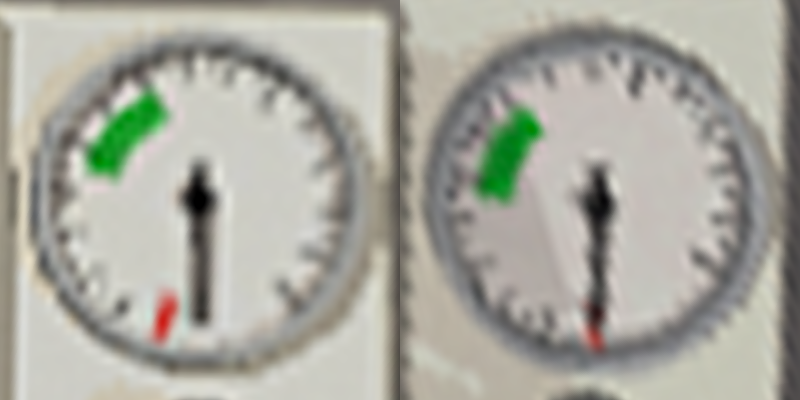

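The red mark now lies under the needle (right half, about (597,335), needle tip (596,310)). I'll release, lift and move to square idx3.

>>> {"fn": "servo_tool", "kwargs": {
  "moves": [
    [0,0,0,0,0.5],
    [0,0,0,0,0.4],
    [0,0,0,0,0.4],
    [0,0,-1,0,0.4],
    [0,0,-2,0,0.4],
    [0,0,-3.5,0,0.5],
    [0,0,-3.5,0,1]
  ]
}}

```text
time: 7.62
tool_pos: [0.4859, -0.1672, 0.1471]
ee_rot: [3.131, -0.009, 0.331]
wrist_force: [1.8, -0.2, 1.9]
width: 0.0464
finger_force: 0.0
```

>>> {"fn": "servo_tool", "kwargs": {
  "moves": [
    [0.6,-1.3,0,-1,1],
    [1.2,-2.7,0,-2,1],
    [1.8,-4.1,0,-3,1],
    [2.4,-5.5,0,-4,1],
    [3.0,-6.8,0,-5,1],
    [3.6,-8.2,0,-6,1],
    [4.2,-9.6,0,-7,1],
    [4.8,-11,0,-8,1],
    [5.4,-12.3,0,-9,1],
    [6.0,-13.7,0,-10,1]
  ]
}}

```text
time: 8.45
tool_pos: [0.5129, 0.2092, 0.1391]
ee_rot: [3.14, 0.001, 1.383]
wrist_force: [0.9, -1.3, -0.7]
width: 0.0006
finger_force: 0.0
```

```bash
python3 - <<'E'
from h import *
for n in('scene','top'): print(marks(dial(n,n+'5')))
go(.5125,.209,.1)
a=[cv2.imread(f'pics/{n}5_d.png') for n in('top','scene')]
cv2.imwrite('pics/k.png',np.hstack(a))
# needle angle by dark pixels within radius
for im in a:
    yy,xx=np.mgrid[:400,:400]; r=np.hypot(xx-199,yy-200); th=np.degrees(np.arctan2(199-xx,yy-200))
    m=(im.max(-1)<90)&(r>35)&(r<85); print('needle',np.median(th[m]),m.sum())
    R_=(im[...,2].astype(int)-np.maximum(im[...,0],im[...,1])>50); print('red',th[R_].min(),np.median(th[R_]),th[R_].max())
E
```

```text
{'red': (np.float64(194.04046242774567), np.float64(337.97109826589593)), 'green': (np.float64(107.20966271649955), np.float64(155.55515041020965))}
{'red': (np.float64(195.6989010989011), np.float64(333.7230769230769)), 'green': (np.float64(109.29607843137255), np.float64(157.57142857142858))}
8.55 [0.51234839 0.21253836 0.13868506] 1.3857140536178543 -> [-0.14  0.03  1.55]
needle -1.9091524329963763 311
red -3.130244862219096 1.7423253167413097 6.054191894114834
needle 0.9964232024469957 466
red -1.2275788321345442 2.1210963966614536 5.624628041445911
```

>>> {"fn": "servo_tool", "kwargs": {
  "moves": [
    [-0.14,0,0.5,-0.7,1],
    [-0.14,0,1.2,-1.4,1],
    [-0.14,0,1.8,-1.4,1],
    [-0.14,0,2.1,-1.4,1],
    [-0.14,0,2.3,-1.4,1],
    [-0.14,0,2.3,-1.4,1],
    [-0.14,0,2.3,-1.4,1]
  ]
}}

```text
time: 9.13
tool_pos: [0.5121, 0.2042, 0.0821]
ee_rot: [3.141, 0.0, 1.524]
wrist_force: [0.5, 0.4, 0.5]
width: 0.0003
finger_force: 0.0
```

>>> {"fn": "servo_tool", "kwargs": {
  "moves": [
    [0,0,0.06,0,1],
    [0,0,0.06,0,1],
    [0,0,0.06,0,1]
  ]
}}

```text
time: 9.38
tool_pos: [0.5121, 0.2048, 0.0809]
ee_rot: [3.14, -0.0, 1.525]
wrist_force: [0.7, -0.7, -0.3]
width: 0.0004
finger_force: 0.0
```

>>> {"fn": "servo_tool", "kwargs": {
  "moves": [
    [0.15,0,0.06,0,1],
    [0.15,0,0.12,0,1],
    [0.15,0,0.12,0,1],
    [0.15,0,0.12,0,1]
  ]
}}

```text
time: 9.72
tool_pos: [0.5116, 0.2086, 0.0769]
ee_rot: [-3.141, 0.0, 1.526]
wrist_force: [0.4, 0.1, 0.6]
width: 0.0004
finger_force: 0.0
```

>>> {"fn": "servo_tool", "kwargs": {
  "moves": [
    [0,0,0.06,0,1],
    [0,0,0.06,0,1],
    [0,0,0.06,0,1]
  ]
}}

```text
time: 9.97
tool_pos: [0.5117, 0.2084, 0.0754]
ee_rot: [-3.141, 0.0, 1.526]
wrist_force: [0.5, 0.5, -0.8]
width: 0.0007
finger_force: 0.0
```

>>> {"fn": "servo_tool", "kwargs": {
  "moves": [
    [0,0,0.06,0,1],
    [0,0,0.06,0,1],
    [0,0,0.06,0,1]
  ]
}}

```text
time: 10.22
tool_pos: [0.5119, 0.2085, 0.0742]
ee_rot: [3.141, 0.0, 1.525]
wrist_force: [-0.2, -0.0, 0.1]
width: 0.0004
finger_force: 0.2
```

>>> {"fn": "servo_tool", "kwargs": {
  "moves": [
    [0,0,0.05,0,1],
    [0,0,0.05,0,1],
    [0,0,0.05,0,1]
  ]
}}

```text
time: 10.47
tool_pos: [0.512, 0.2085, 0.0739]
ee_rot: [3.141, -0.0, 1.526]
wrist_force: [-0.7, 0.1, 4.2]
width: 0.0001
finger_force: 2.4
```

>>> {"fn": "servo_tool", "kwargs": {
  "moves": [
    [-0.1,0,0,0,1],
    [-0.3,0,0,0,1],
    [-0.5,0,0,0,1],
    [-0.8,0,0,0,1],
    [-1.1,0,0,0,1],
    [-1.4,0,0,0,1],
    [-1.7,0,0,0,1],
    [-2.0,0,0,0,1]
  ]
}}

```text
time: 11.13
tool_pos: [0.5104, 0.1585, 0.0738]
ee_rot: [3.139, -0.001, 1.526]
wrist_force: [0.5, 2.0, 5.5]
width: 0.0003
finger_force: 2.7
```

```bash
cat >> h.py <<'E'
def gold(tag,n='scene'):
    s=snap(n,tag); h=cv2.cvtColor(s['image'],cv2.COLOR_BGR2HSV)
    m=cv2.inRange(h,(14,70,110),(32,255,255)); m=cv2.morphologyEx(m,cv2.MORPH_OPEN,np.ones((3,3)))
    k,l,st,c=cv2.connectedComponentsWithStats(m)
    for i in range(1,k):
        if st[i,4]>60:
            P=pt(s,*c[i],.09); 
            if .35<P[0]<.75 and -.12<P[1]<.25: print(n,st[i,:5],c[i].round(1),P[:2].round(4))
E
python3 - <<'E'
from h import *
gold('s6');gold('t6','top'); go(.506,.06,.07)
E
```

```text
scene [296 168  14  16 189] [302.6 175.2] [0.4633 0.2077]
scene [271 187  34  57 947] [290.1 216.4] [0.6083 0.1899]
top [222 138  17  19 267] [230.  146.2] [0.6592 0.1944]
11.2333 [0.51038904 0.15709197 0.073785  ] 1.5242912925112408 -> [-3.89  0.    0.15]
```

>>> {"fn": "servo_tool", "kwargs": {
  "moves": [
    [-0.3,0,0,0,1],
    [-0.7,0,0,0,1],
    [-1.1,0,0,0,1],
    [-1.5,0,0,0,1],
    [-1.9,0,0,0,1],
    [-2.3,0,0,0,1],
    [-2.6,0,0,0,1],
    [-2.8,0,0,0,1],
    [-2.8,0,0,0,1]
  ]
}}

```text
time: 11.98
tool_pos: [0.5072, 0.0873, 0.0738]
ee_rot: [3.139, 0.001, 1.524]
wrist_force: [1.1, -0.4, 6.8]
width: 0.0006
finger_force: 2.9
```

```bash
python3 - <<'E'
from h import *
gold('s7');gold('t7','top'); go(.506,.06,.07)
E
```

```text
scene [292 167  18  17 259] [300.4 174.8] [0.463  0.2013]
scene [247 183  17   8  92] [255.1 186.1] [0.5262 0.0785]
scene [279 195  26  49 850] [291.2 219.3] [0.6166 0.1941]
top [221 138  18  50 782] [229.3 162.6] [0.6099 0.1957]
top [218 204  18  18 287] [226.4 212.9] [0.4614 0.2027]
12.0833 [0.50710646 0.08726644 0.07374482] 1.5245885550693963 -> [-1.09  0.01  0.15]
```

>>> {"fn": "servo_tool", "kwargs": {
  "moves": [
    [-0.3,0,0,0,1],
    [-0.6,0,0,0,1],
    [-0.9,0,0,0,1],
    [-1.2,0,0,0,1],
    [-1.5,0,0,0,1],
    [-1.7,0,0,0,1],
    [-1.7,0,-0.8,0,1],
    [-1.7,0,-1.5,0,1],
    [-1.7,0,-1.5,0,1],
    [-1.7,0,-1.5,0,1]
  ]
}}

```text
time: 12.92
tool_pos: [0.5046, 0.0457, 0.1102]
ee_rot: [3.141, 0.0, 1.525]
wrist_force: [-0.1, 0.4, -0.2]
width: 0.0
finger_force: 0.0
```

```bash
python3 - <<'E'
from h import *
gold('s8');gold('t8','top'); go(.5615,.207,.09)
E
```

```text
scene [292 167  18  17 260] [300.3 174.8] [0.4632 0.2011]
scene [237 173  17  18 223] [245.3 181.6] [0.516  0.0478]
scene [279 195  26  49 853] [291.3 219.1] [0.6161 0.1944]
top [221 138  18  50 790] [229.4 162.5] [0.61   0.1954]
top [218 204  18  18 289] [226.5 212.9] [0.4615 0.2023]
13.0167 [0.50341645 0.04598624 0.10859652] 1.5254371924227303 -> [6.54 2.03 0.74]
```

>>> {"fn": "servo_tool", "kwargs": {
  "moves": [
    [1.3,0.5,0,0,1],
    [2.6,1,0,0,1],
    [3.9,1.5,0,0,1],
    [5.2,2,0,0,1],
    [6.4,2.05,0,0,1],
    [6.5,2.05,0,0,1],
    [6.5,2.05,0,0,1]
  ]
}}

```text
time: 13.6
tool_pos: [0.5618, 0.2074, 0.108]
ee_rot: [-3.138, 0.002, 1.529]
wrist_force: [-0.9, -0.3, -0.3]
width: 0.0004
finger_force: 0.0
```

```bash
cat >> h.py <<'E'
def needle(n,tag):
    im=dial(n,tag); yy,xx=np.mgrid[:400,:400]; r=np.hypot(xx-199,yy-200); th=np.degrees(np.arctan2(199-xx,yy-200))%360
    m=(im.max(-1)<95)&(r>40)&(r<85); k=np.bincount(th[m].astype(int)//4,minlength=90)
    p=np.argmax(k)*4+2; d=(th[m]-p+180)%360-180; a=p+np.median(d[abs(d)<12]); print(n,'needle',a.round(1),'deg g',((a-1.3)/2).round(1),m.sum())
E
python3 - <<'E'
from h import *
gold('s9');gold('t9','top'); go(.5615,.207,.075)
needle('scene','s10');needle('top','t10')
s=load('s9');t=load('t9')
for z in(.06,.07): print(z,pt(s,245.3,181.6,z))
cv2.imwrite('pics/l.png',np.hstack([cv2.resize(t['image'][130:240,270:370],(400,440),interpolation=cv2.INTER_CUBIC),cv2.resize(s['image'][140:250,180:280],(400,440),interpolation=cv2.INTER_CUBIC)]))
E
```

```text
scene [237 173  15  16 154] [244.1 180.6] [0.513  0.0437]
scene [279 199  25  45 787] [291.  221.4] [0.6234 0.1943]
top [230 171   7  17  94] [233.5 180.2] [0.5573 0.1829]
top [276 190  13  17 209] [281.8 198.2] [0.504  0.0424]
top [219 204  15   7  69] [224.8 206.7] [0.4794 0.2074]
13.7 [0.5620981  0.20533912 0.10887938] 1.525713049523445 -> [ 0.07 -0.02  1.36]
scene needle 26.6 deg g 12.6 299
top needle 28.7 deg g 13.7 309
0.06 [0.49478148 0.04322006 0.06      ]
0.07 [0.50180536 0.04477646 0.07      ]
```

```bash
python3 - <<'E'
from h import *
s=load('s9');t=load('t9')
for z in(.066,.08,.09): print(z,[pt(t,c,198.2,z)[1].round(4) for c in(275.5,288.5)],[pt(t,282,r,z)[0].round(4) for r in(189.5,206.5)])
print('edge col at z.08 x.504', pix(t,(.504,.0605,.08)))
E
```

```text
0.066 [np.float64(0.0601), np.float64(0.0217)] [np.float64(0.5335), np.float64(0.4829)]
0.08 [np.float64(0.0604), np.float64(0.0224)] [np.float64(0.5313), np.float64(0.4812)]
0.09 [np.float64(0.0607), np.float64(0.023)] [np.float64(0.5297), np.float64(0.4799)]
edge col at z.08 x.504 [275.48023305 198.73972091]
```

View pics/l.png

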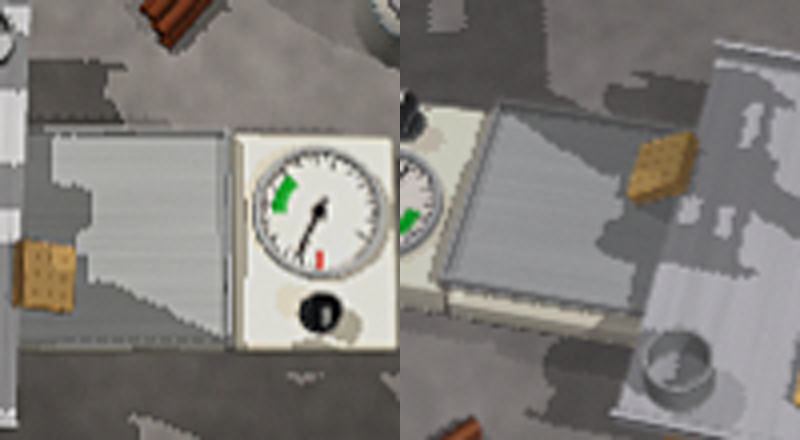

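The last picture shows the first square leaning: its front edge is on the pan floor and its rear edge is on the sheet edge (left half, (47,277)). The needle reads about 13 g. I'll nudge it off from behind.

>>> {"fn": "servo_tool", "kwargs": {
  "moves": [
    [-1.2,-0.5,0,0,1],
    [-2.5,-1,0,0,1],
    [-3.8,-1.6,0,0,1],
    [-4.9,-2.05,0,0,1],
    [-4.9,-2.05,0.6,0,1],
    [-4.9,-2.05,1.2,0,1],
    [-4.9,-2.05,1.6,0,1],
    [-4.9,-2.05,1.7,0,1],
    [-4.9,-2.05,1.7,0,1]
  ]
}}

```text
time: 14.55
tool_pos: [0.5054, 0.0856, 0.0669]
ee_rot: [-3.139, 0.0, 1.525]
wrist_force: [0.3, -0.4, 0.1]
width: 0.0003
finger_force: 0.0
```

>>> {"fn": "servo_tool", "kwargs": {
  "moves": [
    [-0.3,0,0,0,1],
    [-0.7,0,0,0,1],
    [-1.1,0,0,0,1],
    [-1.5,0,0,0,1],
    [-1.8,0,0,0,1],
    [-2,0,0,0,1],
    [-2,0,0,0,1]
  ]
}}

```text
time: 15.13
tool_pos: [0.5041, 0.0348, 0.068]
ee_rot: [3.141, 0.0, 1.524]
wrist_force: [0.3, -0.2, 0.1]
width: 0.0005
finger_force: 0.0
```

```bash
python3 - <<'E'
from h import *
gold('s11');gold('t11','top'); go(.5615,.207,.1)
needle('scene','s12')
E
```

```text
scene [292 167  18  17 261] [300.4 174.9] [0.4632 0.2012]
scene [231 180  19  12 143] [239.7 185.5] [0.5323 0.0348]
scene [279 195  26  49 851] [291.3 219.2] [0.6164 0.1943]
top [221 138  18  50 796] [229.4 162.6] [0.6099 0.1954]
top [218 204  18  18 289] [226.4 212.9] [0.4615 0.2025]
15.2333 [0.50399938 0.03594753 0.0679102 ] 1.5248226311298647 -> [ 6.94  1.98 -1.28]
scene needle 37.6 deg g 18.2 281
```

>>> {"fn": "servo_tool", "kwargs": {
  "moves": [
    [0,0,-0.8,0,1],
    [0,0,-1.5,0,1],
    [1.3,0.5,-1.5,0,1],
    [2.7,1,-1.5,0,1],
    [4.1,1.5,-1.5,0,1],
    [5.5,2,-1.5,0,1],
    [6.8,2.05,-1.5,0,1],
    [6.9,2.05,-1,0,1],
    [6.9,2.05,-0.6,0,1],
    [6.9,2.05,-0.5,0,1]
  ]
}}

```text
time: 16.12
tool_pos: [0.561, 0.2056, 0.0771]
ee_rot: [-3.137, 0.002, 1.527]
wrist_force: [0.4, 0.6, -0.1]
width: 0.0002
finger_force: 0.0
```

```bash
python3 - <<'E'
from h import *
needle('scene','s13');needle('top','t13');gold('t14','top')
go(.5625,.206,.077)
t=load('t14');s=load('s13')
E
```

```text
scene needle 37.7 deg g 18.2 262
top needle 39.0 deg g 18.9 264
top [277 191  17  17 267] [285.2 199.4] [0.5006 0.0325]
top [219 204  16   7  75] [225.2 206.8] [0.4793 0.2062]
16.2667 [0.5623617  0.20470075 0.07961531] 1.524002906594439 -> [0.05 0.   0.1 ]
```

>>> {"fn": "servo_tool", "kwargs": {
  "moves": [
    [0.05,0,0.06,0,1],
    [0.05,0,0.12,0,1],
    [0.05,0,0.16,0,1],
    [0.05,0,0.16,0,1]
  ]
}}

```text
time: 16.6
tool_pos: [0.5631, 0.2069, 0.0765]
ee_rot: [3.141, 0.0, 1.525]
wrist_force: [-1.1, -0.4, 0.2]
width: 0.0003
finger_force: 0.0
```

>>> {"fn": "servo_tool", "kwargs": {
  "moves": [
    [0,0,0.06,0,1],
    [0,0,0.06,0,1],
    [0,0,0.06,0,1]
  ]
}}

```text
time: 16.85
tool_pos: [0.563, 0.2074, 0.0748]
ee_rot: [-3.141, 0.0, 1.526]
wrist_force: [0.9, 1.5, -0.3]
width: 0.0008
finger_force: 0.0
```

>>> {"fn": "servo_tool", "kwargs": {
  "moves": [
    [0,0,0.05,0,1],
    [0,0,0.05,0,1],
    [0,0,0.05,0,1]
  ]
}}

```text
time: 17.1
tool_pos: [0.563, 0.2074, 0.0735]
ee_rot: [-3.141, 0.0, 1.526]
wrist_force: [-0.1, 1.2, -0.3]
width: 0.0004
finger_force: 0.0
```

>>> {"fn": "servo_tool", "kwargs": {
  "moves": [
    [0,0,0.06,0,1],
    [0,0,0.06,0,1],
    [0,0,0.06,0,1]
  ]
}}

```text
time: 17.35
tool_pos: [0.5632, 0.2075, 0.0722]
ee_rot: [3.141, -0.0, 1.526]
wrist_force: [0.4, -1.2, 0.9]
width: 0.0002
finger_force: 0.3
```

>>> {"fn": "servo_tool", "kwargs": {
  "moves": [
    [0,0,0.04,0,1],
    [0,0,0.04,0,1],
    [0,0,0.04,0,1]
  ]
}}

```text
time: 17.6
tool_pos: [0.5632, 0.2075, 0.0719]
ee_rot: [3.141, -0.0, 1.526]
wrist_force: [-1.3, -0.8, 4.7]
width: 0.0006
finger_force: 2.3
```

>>> {"fn": "servo_tool", "kwargs": {
  "moves": [
    [-0.1,0,0,0,1],
    [-0.3,0,0,0,1],
    [-0.6,0,0,0,1],
    [-0.9,0,0,0,1],
    [-1.3,0,0,0,1],
    [-1.7,0,0,0,1],
    [-2.1,0,0,0,1],
    [-2.5,0,0,0,1],
    [-2.9,0,0,0,1],
    [-3.3,0,0,0,1]
  ]
}}

```text
time: 18.43
tool_pos: [0.5598, 0.1243, 0.0718]
ee_rot: [3.14, -0.001, 1.525]
wrist_force: [0.0, 0.9, 5.7]
width: 0.0003
finger_force: 2.7
```

>>> {"fn": "servo_tool", "kwargs": {
  "moves": [
    [-0.4,0,0,0,1],
    [-0.8,0,0,0,1],
    [-1.2,0,0,0,1],
    [-1.6,0,0,0,1],
    [-1.6,0,0,0,1]
  ]
}}

```text
time: 18.85
tool_pos: [0.5579, 0.0824, 0.0718]
ee_rot: [3.14, 0.002, 1.523]
wrist_force: [0.4, -1.7, 6.3]
width: 0.0007
finger_force: 2.8
```

```bash
python3 - <<'E'
from h import *
gold('s15');gold('t15','top'); go(.556,.046,.073)
E
```

```text
scene [291 167  19  17 266] [300.3 175. ] [0.4636 0.2008]
scene [232 175  10  13  71] [236.  180.1] [0.5155 0.0206]
scene [279 210  22  34 567] [289.5 227. ] [0.6411 0.1928]
top [222 138  17  33 527] [229.9 154. ] [0.6356 0.1943]
top [278 191  11  17 165] [283.1 199.4] [0.5007 0.0386]
top [218 204  18  18 290] [226.5 212.9] [0.4615 0.2024]
18.95 [0.5579143  0.08257499 0.07180871] 1.5238699717506963 -> [-1.47 -0.01 -0.04]
```

>>> {"fn": "servo_tool", "kwargs": {
  "moves": [
    [-0.4,0,0,0,1],
    [-0.8,0,0,0,1],
    [-1.2,0,0,0,1],
    [-1.5,0,0,0,1],
    [-1.5,0,-0.8,0,1],
    [-1.5,0,-1.2,0,1],
    [-0.5,0,-1.2,0,1],
    [0.2,0,-1.2,0,1],
    [0.2,0,-0.5,0,1],
    [0.2,0,0.1,0,1]
  ]
}}

```text
time: 19.78
tool_pos: [0.5583, 0.0905, 0.0687]
ee_rot: [3.14, 0.0, 1.527]
wrist_force: [-0.4, -0.5, -0.7]
width: 0.0003
finger_force: 0.0
```

>>> {"fn": "servo_tool", "kwargs": {
  "moves": [
    [0,0,0.05,0,1],
    [-0.4,0,0.05,0,1],
    [-0.8,0,0.05,0,1],
    [-1.2,0,0.05,0,1],
    [-1.6,0,0.05,0,1],
    [-2,0,0.05,0,1],
    [-2.2,0,0,0,1],
    [-2.2,0,-0.8,0,1],
    [-2.2,0,-1.5,0,1]
  ]
}}

```text
time: 20.53
tool_pos: [0.5544, 0.034, 0.1059]
ee_rot: [-3.139, -0.0, 1.524]
wrist_force: [1.5, 0.4, -0.4]
width: 0.0003
finger_force: 0.0
```

```bash
python3 - <<'E'
from h import *
gold('s16');gold('t16','top'); needle('scene','s17');needle('top','t17');go(.602,.206,.1)
E
```

```text
scene [291 167  19  17 265] [300.3 174.9] [0.4633 0.2009]
scene [227 177  23  29 336] [238.7 193.5] [0.5599 0.0376]
scene [279 210  22  34 563] [289.6 226.8] [0.6407 0.1928]
top [222 138  17  33 523] [229.9 154. ] [0.6357 0.1943]
top [278 202  16   7  89] [285.5 205. ] [0.4842 0.0317]
top [218 204  18  18 290] [226.5 212.9] [0.4615 0.2024]
scene needle 68.5 deg g 33.6 744
top needle 73.3 deg g 36.0 496
20.7333 [0.55559481 0.03475242 0.1064836 ] 1.5252344513132798 -> [6.93 1.54 0.26]
```

>>> {"fn": "servo_tool", "kwargs": {
  "moves": [
    [1.3,0.4,0,0,1],
    [2.7,0.8,0,0,1],
    [4.1,1.2,0,0,1],
    [5.5,1.6,0,0,1],
    [6.8,1.9,0,0,1],
    [6.85,1.9,0.4,0,1],
    [6.85,1.9,0.8,0,1],
    [6.85,1.9,1,0,1],
    [6.85,1.9,1,0,1]
  ]
}}

```text
time: 21.48
tool_pos: [0.6083, 0.2023, 0.0775]
ee_rot: [-3.136, 0.002, 1.524]
wrist_force: [-0.1, -0.4, -1.1]
width: 0.0006
finger_force: 0.0
```

```bash
python3 - <<'E'
from h import *
gold('s18');gold('t18','top'); needle('scene','s19');needle('top','t19');go(.611,.204,.078)
t=load('t18')
print('top z.065 per px', pt(t,285,199,.065), pt(t,285,182,.065))
E
```

```text
scene [227 176  23  30 479] [238.4 190.5] [0.5499 0.0345]
scene [279 222  21  22 366] [288.8 232.7] [0.6587 0.1931]
top [277 175  17  34 531] [285.4 191.4] [0.5242 0.0318]
scene needle 68.1 deg g 33.4 152
top needle 71.1 deg g 34.9 218
21.6833 [0.61068799 0.20285744 0.08166835] 1.5239707876850264 -> [0.05 0.01 0.15]
top z.065 per px [0.5052914  0.03205267 0.065     ] [0.55622628 0.03167412 0.065     ]
```

>>> {"fn": "servo_tool", "kwargs": {
  "moves": [
    [0.05,0,0.1,0,1],
    [0.05,0,0.2,0,1],
    [0.05,0,0.24,0,1],
    [0.05,0,0.24,0,1]
  ]
}}

```text
time: 22.02
tool_pos: [0.6103, 0.2051, 0.0748]
ee_rot: [-3.141, 0.0, 1.525]
wrist_force: [0.7, 0.4, 0.2]
width: 0.0002
finger_force: 0.0
```

>>> {"fn": "servo_tool", "kwargs": {
  "moves": [
    [0,0,0.05,0,1],
    [0,0,0.05,0,1],
    [0,0,0.05,0,1]
  ]
}}

```text
time: 22.27
tool_pos: [0.6105, 0.2053, 0.0737]
ee_rot: [-3.141, 0.0, 1.526]
wrist_force: [-0.1, -1.3, -0.8]
width: 0.0007
finger_force: 0.0
```

>>> {"fn": "servo_tool", "kwargs": {
  "moves": [
    [0,0,0.04,0,1],
    [0,0,0.04,0,1],
    [0,0,0.04,0,1]
  ]
}}

```text
time: 22.52
tool_pos: [0.6105, 0.2053, 0.0728]
ee_rot: [-3.142, 0.0, 1.526]
wrist_force: [-0.2, -0.3, 0.9]
width: 0.0006
finger_force: 0.0
```

>>> {"fn": "servo_tool", "kwargs": {
  "moves": [
    [0,0,0.05,0,1],
    [0,0,0.05,0,1],
    [0,0,0.05,0,1]
  ]
}}

```text
time: 22.77
tool_pos: [0.6104, 0.2052, 0.0715]
ee_rot: [-3.141, 0.0, 1.526]
wrist_force: [0.4, -0.5, 0.3]
width: 0.0002
finger_force: 0.0
```

>>> {"fn": "servo_tool", "kwargs": {
  "moves": [
    [0,0,0.04,0,1],
    [0,0,0.04,0,1],
    [0,0,0.04,0,1]
  ]
}}

```text
time: 23.02
tool_pos: [0.6104, 0.2052, 0.0705]
ee_rot: [-3.141, 0.0, 1.526]
wrist_force: [0.0, -0.4, 0.5]
width: 0.0007
finger_force: 0.0
```

>>> {"fn": "servo_tool", "kwargs": {
  "moves": [
    [0,0,0.05,0,1],
    [0,0,0.05,0,1],
    [0,0,0.05,0,1]
  ]
}}

```text
time: 23.27
tool_pos: [0.6104, 0.2052, 0.0692]
ee_rot: [-3.141, 0.0, 1.526]
wrist_force: [0.3, 0.3, -0.6]
width: 0.0006
finger_force: 0.0
```

>>> {"fn": "servo_tool", "kwargs": {
  "moves": [
    [0,0,0.04,0,1],
    [0,0,0.04,0,1],
    [0,0,0.04,0,1]
  ]
}}

```text
time: 23.52
tool_pos: [0.6105, 0.2052, 0.0683]
ee_rot: [3.142, 0.0, 1.526]
wrist_force: [0.0, 1.0, -0.4]
width: 0.0005
finger_force: 0.0
```

>>> {"fn": "servo_tool", "kwargs": {
  "moves": [
    [0,0,0.05,0,1],
    [0,0,0.05,0,1],
    [0,0,0.05,0,1]
  ]
}}

```text
time: 23.77
tool_pos: [0.6108, 0.2053, 0.068]
ee_rot: [3.141, -0.0, 1.526]
wrist_force: [-1.8, -1.3, 4.9]
width: 0.0005
finger_force: 2.0
```

>>> {"fn": "servo_tool", "kwargs": {
  "moves": [
    [0,0,0.04,0,1],
    [0,0,0.04,0,1],
    [0,0,0.04,0,1]
  ]
}}

```text
time: 24.02
tool_pos: [0.6109, 0.2054, 0.0678]
ee_rot: [3.14, -0.0, 1.526]
wrist_force: [-2.9, -0.7, 7.1]
width: 0.0002
finger_force: 3.4
```

>>> {"fn": "servo_tool", "kwargs": {
  "moves": [
    [-0.1,0,-0.03,0,1],
    [-0.3,0,-0.03,0,1],
    [-0.6,0,-0.03,0,1],
    [-0.9,0,-0.03,0,1],
    [-1.3,0,-0.03,0,1],
    [-1.7,0,-0.03,0,1],
    [-2.1,-0.07,-0.03,0,1],
    [-2.5,-0.16,-0.03,0,1],
    [-2.9,-0.25,-0.03,0,1],
    [-3.3,-0.34,-0.03,0,1]
  ]
}}

```text
time: 24.85
tool_pos: [0.5992, 0.1229, 0.0678]
ee_rot: [3.139, -0.001, 1.525]
wrist_force: [0.0, 1.7, 5.0]
width: 0.0005
finger_force: 2.6
```

>>> {"fn": "servo_tool", "kwargs": {
  "moves": [
    [-0.4,-0.1,0,0,1],
    [-0.8,-0.2,0,0,1],
    [-1.1,-0.27,0,0,1],
    [-1.4,-0.33,0,0,1],
    [-1.4,-0.33,0,0,1]
  ]
}}

```text
time: 25.27
tool_pos: [0.589, 0.0868, 0.0678]
ee_rot: [3.14, 0.001, 1.524]
wrist_force: [-0.4, -1.8, 5.7]
width: 0.0003
finger_force: 2.9
```

```bash
python3 - <<'E'
from h import *
gold('s20');gold('t20','top'); go(.59,.044,.073)
E
```

```text
scene [291 167  19  17 266] [300.3 175. ] [0.4636 0.2008]
scene [228 175  14  30 214] [234.6 188.2] [0.5441 0.0224]
scene [279 226  19  18 296] [288.  234.5] [0.6643 0.1918]
top [222 138  17  16 244] [230.  145.8] [0.6605 0.1944]
top [276 174  12  25 219] [281.8 186.7] [0.538  0.0421]
top [218 204  18  18 290] [226.5 212.9] [0.4615 0.2024]
25.3667 [0.58895296 0.08679444 0.06780239] 1.5243240949905896 -> [-1.71  0.12 -0.2 ]
```

>>> {"fn": "servo_tool", "kwargs": {
  "moves": [
    [-0.4,0,0,0,1],
    [-0.8,0,0,0,1],
    [-1.2,0,0,0,1],
    [-1.6,0,0,0,1],
    [-1.65,0,-0.8,0,1],
    [-1.6,0,-1.2,0,1],
    [-0.6,0,-1.2,0,1],
    [0.1,0,-1.2,0,1],
    [0.1,0,-0.6,0,1],
    [0.1,0,0,0,1]
  ]
}}

```text
time: 26.2
tool_pos: [0.5895, 0.0921, 0.0675]
ee_rot: [3.139, -0.0, 1.527]
wrist_force: [-0.5, -0.7, -0.7]
width: -0.0
finger_force: 0.0
```

>>> {"fn": "servo_tool", "kwargs": {
  "moves": [
    [0,0,0.05,0,1],
    [-0.4,0,0.08,0,1],
    [-0.8,0,0.08,0,1],
    [-1.2,0,0.08,0,1],
    [-1.6,0,0.08,0,1],
    [-2,0,0.05,0,1],
    [-2.3,0,0,0,1],
    [-2.3,0,-0.8,0,1],
    [-2.3,0,-1.6,0,1]
  ]
}}

```text
time: 26.95
tool_pos: [0.5848, 0.0323, 0.1061]
ee_rot: [-3.138, 0.0, 1.524]
wrist_force: [0.6, -0.7, 0.2]
width: 0.0007
finger_force: 0.0
```

```bash
python3 - <<'E'
from h import *
gold('s21');gold('t21','top'); needle('scene','s22');needle('top','t22');go(.462,.211,.1)
E
```

```text
scene [291 167  19  17 265] [300.3 174.9] [0.4633 0.2009]
scene [224 177  26  40 438] [237.3 200. ] [0.5818 0.038 ]
scene [279 225  19  19 300] [288.1 234.3] [0.6638 0.192 ]
top [222 138  17  16 254] [230.3 145.6] [0.6613 0.1936]
top [278 191  16  10 142] [285.4 195.2] [0.5128 0.0319]
top [218 204  18  18 290] [226.5 212.9] [0.4615 0.2024]
scene needle 92.6 deg g 45.7 666
top needle 96.7 deg g 47.7 348
27.15 [0.58641237 0.03320836 0.10740049] 1.5251109423607798 -> [ 6.88 -5.3   0.29]
```

>>> {"fn": "servo_tool", "kwargs": {
  "moves": [
    [1.1,-0.8,0,0,1],
    [2.2,-1.6,0,0,1],
    [3.3,-2.4,0,0,1],
    [4.4,-3.2,0,0,1],
    [5.5,-4.1,0,0,1],
    [6.5,-5,0,0,1],
    [6.8,-5.3,0,0,1],
    [6.8,-5.3,0,0,1]
  ]
}}

```text
time: 27.82
tool_pos: [0.459, 0.2109, 0.1055]
ee_rot: [-3.139, 0.001, 1.53]
wrist_force: [-0.2, 0.7, -0.0]
width: 0.0004
finger_force: 0.0
```

```bash
python3 - <<'E'
from h import *
gold('s23');gold('t23','top'); needle('scene','s24');needle('top','t24');go(.462,.21,.08)
yy,xx=np.mgrid[:400,:400]
for n in('s24','t24'):
    im=cv2.imread(f'pics/{n}_d.png').astype(int)
    g=(im[...,1]-np.maximum(im[...,0],im[...,2])>35); y,x=np.nonzero(g)
    # bezel: fit dark-grey ring via Hough
    c=cv2.HoughCircles(cv2.GaussianBlur(im.astype(np.uint8)[...,1],(7,7),2),cv2.HOUGH_GRADIENT,2,400,param1=80,param2=30,minRadius=135,maxRadius=175)
    print(n,'circle',None if c is None else c[0,0])
    for cx,cy in((199,200),):
        th=np.degrees(np.arctan2(cx-xx,yy-cy))%360; r=np.hypot(xx-cx,yy-cy)
        print('green th',np.percentile(th[g],[1,50,99]).round(1),'r',np.percentile(r[g],[2,98]).round(0))
        dk=(im.max(-1)<80)
        for a,b in((20,35),(35,50),(50,65),(65,80),(80,95),(95,110)):
            m=dk&(r>a)&(r<b)&(th>60)&(th<130); print((a,b),m.sum(),np.median(th[m]).round(1) if m.sum() else '')
    hub=dk&(np.hypot(xx-199,yy-200)<18); print('hub',xx[hub].mean(),yy[hub].mean())
E
```

```text
scene [291 167  19  17 258] [300.2 175.1] [0.464  0.2008]
scene [224 176  26  41 670] [236.7 195.8] [0.5682 0.0335]
scene [279 225  20  19 302] [288.5 234.2] [0.6633 0.1929]
top [222 138  17  16 255] [230.3 145.6] [0.6611 0.1935]
top [278 163  17  46 711] [285.7 185.5] [0.5416 0.0307]
scene needle 92.7 deg g 45.7 201
top needle 94.9 deg g 46.8 213
28.0167 [0.46206523 0.20828453 0.10634572] 1.5240549679230426 -> [ 0.07 -0.01  1.05]
s24 circle [191.  175.  151.6]
green th [ 95.7 118.7 141.8] r [ 86. 124.]
(20, 35) 16 86.0
(35, 50) 95 91.5
(50, 65) 13 91.1
(65, 80) 0 
(80, 95) 80 93.9
(95, 110) 13 94.2
hub 198.63920454545453 204.26988636363637
t24 circle [185.  207.  158.4]
green th [ 88.  116.6 142.3] r [ 83. 121.]
(20, 35) 61 97.9
(35, 50) 109 95.9
(50, 65) 48 94.6
(65, 80) 2 94.0
(80, 95) 0 
(95, 110) 36 97.0
hub 197.86867088607596 198.67246835443038
```

```bash
python3 - <<'E'
from h import *
for n in('scene','top'): dial(n,'z'+n)
for n in('zscene','ztop'):
    im=cv2.imread(f'pics/{n}_d.png'); mx=im.max(-1).astype(float)
    X=[];Y=[];W=[]
    for x in range(88,178,5):
        col=mx[165:215,x:x+5].mean(1); w=np.clip(110-col,0,None)
        if w.sum()>30: X.append(x+2);Y.append((w*np.arange(165,215)).sum()/w.sum());W.append(min(w.sum(),300))
    X=np.array(X);Y=np.array(Y);W=np.array(W); print(n,list(zip(X,Y.round(1))))
    for _ in range(3):
        p=np.polyfit(X,Y,1,w=W); k=abs(np.polyval(p,X)-Y)<3; X,Y,W=X[k],Y[k],W[k]
    a=90+np.degrees(np.arctan(p[0])); print('line angle',a,'g',(a-1.3)/2)
    # scale yaw check: pan/dial housing edges not used; green extent with its annulus
    i=im.astype(int); g=i[...,1]-np.maximum(i[...,0],i[...,2])>50; yy,xx=np.nonzero(g)
    print('green corners',np.degrees(np.arctan2(199-xx,yy-200)).min(),np.degrees(np.arctan2(199-xx,yy-200)).__mod__(360).max())
E
```

```text
zscene [(np.int64(90), np.float64(189.3)), (np.int64(95), np.float64(190.6)), (np.int64(100), np.float64(193.0)), (np.int64(105), np.float64(193.6)), (np.int64(110), np.float64(193.5)), (np.int64(115), np.float64(194.3)), (np.int64(120), np.float64(195.1)), (np.int64(130), np.float64(194.8)), (np.int64(145), np.float64(199.5)), (np.int64(150), np.float64(198.4)), (np.int64(155), np.float64(198.3)), (np.int64(160), np.float64(198.9)), (np.int64(165), np.float64(199.6)), (np.int64(170), np.float64(200.0)), (np.int64(175), np.float64(200.6))]
line angle 96.88454901863979 g 47.792274509319896
green corners 95.6544208226407 141.98848972998348
ztop [(np.int64(90), np.float64(186.3)), (np.int64(95), np.float64(187.1)), (np.int64(100), np.float64(188.0)), (np.int64(105), np.float64(188.7)), (np.int64(110), np.float64(189.2)), (np.int64(115), np.float64(190.2)), (np.int64(135), np.float64(195.2)), (np.int64(140), np.float64(195.2)), (np.int64(145), np.float64(195.4)), (np.int64(150), np.float64(195.6)), (np.int64(155), np.float64(195.7)), (np.int64(160), np.float64(195.7)), (np.int64(165), np.float64(195.8)), (np.int64(170), np.float64(196.0)), (np.int64(175), np.float64(196.6))]
line angle 97.46532150149609 g 48.08266075074805
green corners 88.46565850029923 142.49585763972988
```

```bash
python3 -c "
from h import *
print(robot.close_job())"
```

```text
the job is handed in; nothing more can be done
None
```

I zeroed the scale and slid three shortbread squares into the pan; the needle rests just inside the green sector at about 48 g (green is 45 to 72 g), the other two squares are still in place on the sheet, and the job is handed in.

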